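# Unlatch the fittings case and hang up the slotted plate

### The arm

A 6-joint arm with a two-finger parallel gripper is mounted at the origin on the work surface. World frame = base frame: x ahead of the robot, y to its left, z up, the work surface at z = 0. Lengths are in m, angles in degrees, forces in N, time in s.
With the tool pointing down it reaches from about 0.325 to 0.85 m from the base axis. Payload 15.5 kg.
Tool frame: the origin (TCP) lies between the finger pads; the fingertips stand 19 mm ahead of it and the grasp point (between the pads) is the TCP (ctrl.tip_reach is the distance from the TCP to the fingertips, in m); z points along the fingers, y is the line along which they close (so a half turn about z gives the same grasp; the last joint's range is limited). The gripper opens to 91 mm and grips with 3 to 60 N. Pads are 32 mm wide; open, the fingers measure 118 mm over their backs; the gripper's body (76 mm by 178 mm) begins 60 mm behind the grasp point.
Start: joints at [-77.263, 28.281, 77.091, -0, 74.628, -5.472], TCP at [0.195, -0.594, 0.233] pointing down, gripper open.
Joint ranges: [-166.48, 166.48], [-47.26, 123.95], [12.59, 153.08], [-70.14, 250.14], [6.76, 159.57], [-176.63, 176.63]. Speed limits (degrees/s): [108.29, 108.29, 147.25, 172.46, 172.46, 172.46].

### API

Orientations are given as a 3x3 rotation matrix whose columns are the frame's x, y, z axes.
In Python, from bench import ctrl gives the robot as it stands. Calls block until the motion is done:
- ctrl.goto(position, orientation): joint-space move of the TCP to a pose.
- ctrl.move_l(position, vel=0.15, ori=None, contact_N=None): straight line of the TCP; ori=None keeps the orientation; vel is the mean speed in m/s. With contact_N (N) it stops when the force on the tool has changed by that much, and returns True; else False.
- ctrl.movej(angles): joint-space move.
- ctrl.command_gripper(opening): opening from 0.0 (shut) to 1.0 (fully open); the grip force is fixed at half the most; returns when the fingers have stopped.
- ctrl.sleep(seconds).
- ctrl.ik(position, orientation): joint angles nearest the present ones, or None.
- ctrl.read_camera(name): name is "scene" or "side" or "wrist"; returns the picture (420x560x3 uint8, blue, green, red); there is no depth.
- ctrl.camera_params(name): a dict with "fx", "fy", "cx", "cy" (pixels), "pose" (4x4, takes a point from camera to world coordinates); the wrist camera has in their place "T_tool_cam" (4x4, takes a point from camera to tool coordinates, whose origin is the TCP and whose axes are the flange's). Camera axes: x right, y up, looking along -z (the intrinsics and any distortion apply to the point x, -y, -z); pixel columns grow to the right and rows downward; lengths in m; the calibration is good to about 2 mm. A picture is of the moment at which its call begins: read the wrist's pose just before it. camera_params takes no time and is no camera call.
A pose or a line that the arm cannot do raises ctrl.MotionError and nothing moves.
- ctrl.sign_off(): hands the job in; it is judged then, once.
Trained networks look in the newest picture that a camera, given by its name, has taken for a name from the list of things; names that differ only in an ending like _2 or _b are one class to them, and where a whole thing is asked for, a point or a joint stands for the part that bears it (a point fixed in the world has none). Each returns a list of dicts, best first, with "score" (0 to 1); they miss things now and then, are a little off and sometimes report something else, mostly with a low value. They report only what shows in the picture. A call takes as long as a camera call.
- ctrl.find_in(camera, query): "bbox" ([centre column, centre row, width, height] in pixels, round what is visible of it).
Readings, each from a call of its own:
- ctrl.read_t(): time.
- ctrl.read_q(): joint angles.
- ctrl.read_dq(): joint speeds.
- ctrl.read_effort(): joint torques, N m.
- ctrl.read_tool_pos(): TCP position.
- ctrl.read_eef_rot(): TCP orientation.
- ctrl.read_contact_force(): force on the tool from outside, world axes, zero at the start.
- ctrl.read_wrist_torque(): the same for the moment, N m.
- ctrl.read_grip_width(): opening from 0.0 (shut) to 1.0 (fully open).
- ctrl.read_grasp_force(): force on a finger pad.
Only numpy, scipy, OpenCV 4.12 (cv2) and the standard library are available. Lean on these libraries where they do the work, as an engineer would, in place of code of your own. Each camera call takes 0.05 s, during which the arm holds its last target. There are 200 camera calls.

### The job

Flip open the toggle latch on the front of the plywood case and swing its lid right back so that it stays open. Take out the slotted aluminium plate and hang it by its slot on the headed pin of the wooden stand, upright and hanging free, with the pin up in the seat at the slot's inner end. Leave the case open, and leave the other two pieces in their grooves and everything else on the bench where it is.

Things in the scene. Friction and masses are not known exactly. Their poses are not given: they have to be found in the camera images.
- case: Fixed plywood case, 150 (x) by 240 (y) by 125 mm high without its lid, walls and floor 8 mm. Origin: centre of its underside on the bench; x points from the latch side (its front, on the robot's right) to the hinge side, z up; yaw about 90 degrees.
- rack (a point): Bottom of the middle groove of the wooden rack inside the case: case frame (-15, 0, 8) mm, axes as the case's. Three grooves along x, at y = -70, 0 and 70 mm from here, each 10 mm wide, 54 long, 35 deep; one piece stands in each, which one varies. From an outer groove's centre to the case's side wall: 42 mm.
- lid (a joint): Angle of the flat lid (150 by 240 by 12 mm plywood, 0.35 kg): 0 shut, 1.85 rad open against its stop, leaning back. Hinged at the case's rear top edge; the front edge rises and goes back. The hinge is stiff (0.32 N m), so the lid stays at any angle; lifting takes about 5 N at the knob. It cannot be raised while the latch is closed.
- lid_hinge (a point): Point on the lid's hinge line at mid-width, case frame (75, 0, 125.5) mm. Its axes turn with the lid; equal to the case's axes when shut.
- lid_knob (a point): Grip point in the wooden knob on the lid: 130 mm before the hinge line and 33 mm above it when shut, 21 mm above the lid's top face. The knob is a block 14 (x) by 26 (y) by 30 mm tall. Pinched across its 26 mm (along y) it can turn between the pads as the lid swings. With the lid open the knob is on its rear side, pointing back.
- latch (a joint): Angle of the steel over-centre latch lever on the middle of the case's front: 0 closed (hanging down), 1.9 rad fully open (standing out, a little upwards). The tab swings out and up about the pivot's y axis. It takes about 4 N at the tab to start, up to dead centre at 0.6 rad, then springs fully open and stays. Its 36 mm wide wire bail holds the lid's lip and swings clear by itself.
- latch_pivot (a point): Middle of the latch lever's pivot: 12 mm before the case's front face and 98 mm above the bench.
- latch_tab (a point): Grip point near the lever's free end; turns with it. Closed, it is 18 mm further out and 53 mm lower than the pivot: 30 mm before the front face, 45 mm above the bench. The lever is 24 mm wide (y), 3 mm thick, its lower part flared out, ending 64 mm under the pivot. Pinch its side edges along y, tool tilted forwards and down (upright, the gripper would hit the lid).
- plate: The slotted plate: loose, aluminium, 50 mm wide (x), 8 thick (y), 92 tall (z), 0.1 kg; the other rack pieces are only 34 wide, 72 tall. Origin: centre of its lower edge; axes along the case's as it stands in its groove. A slot (z = 49 to 63 mm) runs in from its +x edge (hinge side) to x = -7 mm; over its inner end a seat notch (x = -7 to 7 mm) goes up to z = 67. Solid above: grip there.
- plate_seat (a point): Point in the plate where the pin's centre line lies once it hangs: on the mid-plane, 63 mm above the plate's lower edge (29 mm below its upper edge), at x = 0.
- stand: Fixed wooden stand that carries the pin. Origin: on the bench straight under the pin's middle; its y axis (the pin's direction) points roughly to the robot. Base 120 (x) by 130 (y) by 18 mm, centred at y = -20 mm; post 45 (x) by 30 (y) mm, y = -70 to -40 mm, 188 mm tall.
- pin (a point): Middle of the level steel pin, 8 mm thick, 170 mm above the bench; axes as the stand's. It runs along y from the post (y = -40 mm) to a round head (24 mm diameter, 5 mm thick) at y = +40 mm, so the plate can only come on sideways (along x), pin through its slot, then be lowered 7 mm into the seat.
- spacer: Loose beech spacer 34 by 8 by 72 mm standing in another groove of the rack. Origin: centre of its lower face. Leave it.
- parallel: Loose steel bar 34 by 8 by 72 mm standing in another groove of the rack. Origin: centre of its lower face. Leave it.
- glue: White glue bottle, 52 mm diameter, 130 mm tall, standing between the case and the stand. Origin: centre of its underside. Leave it.
- offcut_long: Wooden offcut 50 by 110 by 22 mm lying before the case's front, on the robot's side of the latch. Origin: centre of its underside. Leave it.
- offcut_mitre: Wooden offcut 50 by 45 by 30 mm lying before the case's front, on the far side of the latch. Origin: centre of its underside. Leave it.
- driver: Screwdriver lying on the bench before the stand. Leave it.
- hammer: Hammer lying behind the case's hinge side, at the robot's left. Leave it.
- filler: Tin, 72 mm diameter, 70 mm tall, standing beyond the glue bottle. Leave it.
- square: Try square lying flat beyond the stand, blade about 110 mm. Leave it.

How it is judged (in metres and radians):
On the way, in this order (a step that is already met when the one before it is completed fails the run):
1. the latch is flipped open while the lid is still shut (value of joint latch above 1.5 rad and value of joint lid below 0.15 rad), for 0.1 s.
2. the lid is swung open (value of joint lid above 1.4 rad), for 0.2 s.
3. the slotted plate is lifted clear out of the case (z of plate in the frame of case above 0.1 m), for 0.1 s.
At the end, for the whole second after the job is handed in: Latch beyond 1.5 rad, lid beyond 1.4 rad; plate at rest on the pin: seat point within 7 mm sideways, 4 mm in height and 35 mm along the pin of its middle, upright within 0.25 rad, square to the pin within 0.3 rad; other rack pieces in the case; nothing else moved 30 mm (value of joint latch above 1.5 rad and value of joint lid above 1.4 rad and x of plate_seat in the frame of pin between -0.007 and 0.007 m and y of plate_seat in the frame of pin between -0.035 and 0.035 m and z of plate_seat in the frame of pin between -0.004 and 0.003 m and angle between plate's own z axis and vertical below 0.25 rad and angle between the y axis of plate and the y axis of stand, either way round below 0.3 rad and linear speed of plate below 0.03 m/s and contact force between plate and stand above 0.2 N and horizontal distance between each of spacer, parallel and case below 0.1 m and distance of each of glue, offcut_long, offcut_mitre, driver, hammer, filler, square, spacer, parallel from where it was at the start of the episode below 0.03 m); the robot touches nothing.
It fails at once if a bystander or one of the other two pieces in the rack is moved by 30 mm or more (distance of any of glue, offcut_long, offcut_mitre, driver, hammer, filler, square, spacer, parallel from where it was at the start of the episode above 0.03 m).
It also fails if it takes over 72 s, if anything falls off the work surface, if the arm or the gripper's body presses on something with over 40 N, if the wrist force passes 120 N, or if a joint passes its speed limit or range.

## Working session

There is one attempt and no reset: what is moved stays moved. The work goes in short steps, each a Python script; the robot and the scene stay as the last script left them, time stands still between calls to the robot, and variables do not carry over. Pictures are saved under pics/ and viewed, at most 12 in all, crops included, and the job is handed in when it is done.

```bash
ls; mkdir -p pics
python3 - <<'E'
from bench import ctrl
import cv2, numpy as np
np.set_printoptions(precision=4,suppress=True)
for n in ("scene","side","wrist"):
    im=ctrl.read_camera(n); cv2.imwrite(f"pics/{n}0.png",im)
    p=ctrl.camera_params(n); print(n,p)
    if n!="wrist":
        for q in ("case","latch","lid_knob","stand","pin","glue","offcut_long","offcut_mitre"):
            print(q,[(np.round(d["bbox"]),round(d["score"],2)) for d in ctrl.find_in(n,q)[:2]])
print(ctrl.read_t(), ctrl.tip_reach, ctrl.read_eef_rot())
E
```

```text
bench.py
pics
scene {'fx': 544.7550899382336, 'fy': 544.7550899382336, 'cx': 278.05644647371366, 'cy': 209.77939326679714, 'pose': array([[-0.3707, -0.7888,  0.4903,  1.3133],
       [ 0.9286, -0.3073,  0.2078,  0.4344],
       [-0.0132,  0.5323,  0.8464,  1.4876],
       [ 0.    ,  0.    ,  0.    ,  1.    ]])}
case [(array([290., 231.,  71., 100.]), 0.7)]
latch [(array([262., 225.,   9.,  12.]), 0.51), (array([160., 178.,  42.,  71.]), 0.39)]
lid_knob [(array([292., 222.,  69.,  80.]), 0.87), (array([161., 177.,  46.,  70.]), 0.49)]
stand [(array([160., 176.,  45.,  71.]), 0.94)]
pin [(array([160., 175.,  40.,  71.]), 0.67)]
glue [(array([205., 200.,  21.,  34.]), 0.55)]
offcut_long [(array([257., 202.,  26.,  31.]), 0.78)]
offcut_mitre [(array([242., 259.,  21.,  22.]), 0.75)]
side {'fx': 419.47731012649774, 'fy': 419.47731012649774, 'cx': 270.02134152068527, 'cy': 210.80636177166116, 'pose': array([[ 0.1512, -0.8508,  0.5033,  1.1503],
       [ 0.9885,  0.1345, -0.0697, -0.0068],
       [-0.0084,  0.508 ,  0.8613,  1.1915],
       [ 0.    ,  0.    ,  0.    ,  1.    ]])}
case [(arr
[... 204 characters left out ...]
72.]), 0.44)]
stand [(array([145., 235.,  46.,  66.]), 0.6)]
pin [(array([145., 236.,  50.,  72.]), 0.89)]
glue [(array([194., 230.,  23.,  32.]), 0.72)]
offcut_long [(array([245., 210.,  17.,  32.]), 0.92), (array([264., 228.,   9.,  24.]), 0.52)]
offcut_mitre [(array([264., 271.,  18.,  19.]), 0.51)]
wrist {'fx': 311.6210605368623, 'fy': 311.6210605368623, 'cx': 274.6904779700376, 'cy': 208.14035430836088, 'T_tool_cam': array([[ 0.0004,  0.9705,  0.2411,  0.0688],
       [ 1.    , -0.0003, -0.0004,  0.0008],
       [-0.0003,  0.2411, -0.9705, -0.1519],
       [ 0.    ,  0.    ,  0.    ,  1.    ]])}
0.95 0.019 [[ 0.9499  0.3124  0.    ]
 [ 0.3124 -0.9499 -0.0001]
 [-0.      0.0001 -1.    ]]
```

Run:
```python
import cv2, numpy as np
a=cv2.imread("pics/scene0.png")[130:310,120:350]; b=cv2.imread("pics/side0.png")[160:320,100:350]
a=cv2.resize(a,None,fx=2.6,fy=2.6,interpolation=cv2.INTER_CUBIC); b=cv2.resize(b,None,fx=3.2,fy=3.2,interpolation=cv2.INTER_CUBIC)
cv2.imwrite("pics/a.png",cv2.resize(cv2.imread("pics/scene0.png")[120:320,110:376],(798,600),interpolation=cv2.INTER_CUBIC))
cv2.imwrite("pics/b.png",b)
```

```text
(no output)
```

View pics/a.png

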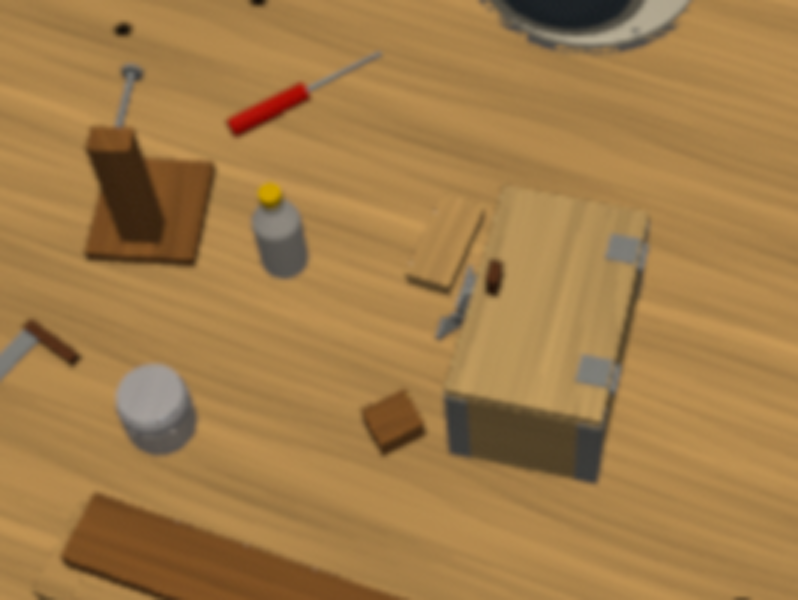

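View pics/b.png

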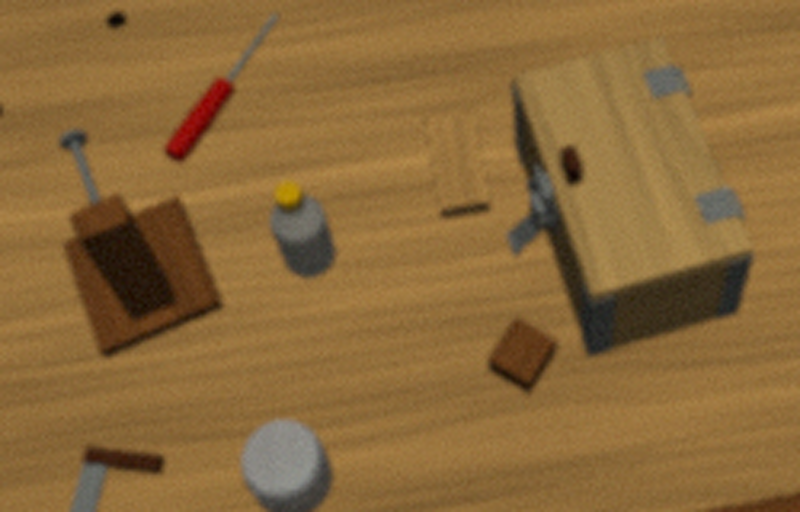

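```bash
cat > vis.py <<'E'
import numpy as np
from scipy.optimize import least_squares
np.set_printoptions(precision=4,suppress=True)
def proj(P,cam):  # cam=(params,T_world_cam)
    p,T=cam; c=(np.atleast_2d(P)-T[:3,3])@T[:3,:3]
    return np.c_[p["cx"]-p["fx"]*c[:,0]/c[:,2], p["cy"]+p["fy"]*c[:,1]/c[:,2]]
def tri(obs): # [(cam,(u,v)),...]
    f=lambda P:np.concatenate([proj(P,c)[0]-uv for c,uv in obs])
    r=least_squares(f,[0.5,-0.2,0.1]); return r.x,np.abs(r.fun).max()
def fitpose(pts,obs,x0): # pts in body frame, obs [(cam,i,uv)], x=(x,y,z,yaw)
    def f(x):
        W=place(x,pts); return np.concatenate([proj(W[i],c)[0]-uv for c,i,uv in obs])
    r=least_squares(f,x0,loss="soft_l1"); return r.x,f(r.x).reshape(-1,2)
def place(x,pts):
    c,s=np.cos(x[3]),np.sin(x[3]); return np.atleast_2d(pts)@np.array([[c,-s,0],[s,c,0],[0,0,1]]).T+np.array(x[:3])
def fixed(ctrl,n): p=ctrl.camera_params(n); return p,p["pose"]
def wristcam(ctrl):
    T=np.eye(4);T[:3,:3]=ctrl.read_eef_rot();T[:3,3]=ctrl.read_tool_pos()
    p=ctrl.camera_params("wrist"); return p,T@p["T_tool_cam"]
E
python3 - <<'E'
from bench import ctrl
from vis import *
S=fixed(ctrl,"scene");D=fixed(ctrl,"side")
A=lambda u,v:np.array([u/3+110-.33,v/3+120-.33]); B=lambda u,v:np.array([u/3.2+100-.34,v/3.2+160-.34])
pa={"FN":(505,187),"RN":(648,212),"RF":(605,420),"FF":(447,390),"knob":(495,265),"head":(132,72),"pinroot":(120,125),"post":(112,140)}
pb={"FN":(514,80),"RN":(660,40),"RF":(750,252),"FF":(590,295),"knob":(570,150),"head":(74,138),"pinroot":(96,200),"post":(100,210)}
for k in pa: print(k,tri([(S,A(*pa[k])),(D,B(*pb[k]))]))
pts=np.array([[-.075,-.12,.1375],[.075,-.12,.1375],[.075,.12,.1375],[-.075,.12,.1375],[-.055,0,.1735]])
ks=["FN","RN","RF","FF","knob"]
for sgn in (1,):
  P=pts.copy()
  P[[0,1,2,3],1]*=-1 # near robot = +y of case (yaw 90: case y -> world -x)
  print(fitpose(P,[(S,i,A(*pa[k])) for i,k in enumerate(ks)]+[(D,i,B(*pb[k])) for i,k in enumerate(ks)],[.6,0,0,1.57]))
# stand
P=np.array([[0,.04,.17],[0,-.04,.17]])
print(fitpose(P,[(S,0,A(132,72)),(S,1,A(120,125)),(D,0,B(74,138)),(D,1,B(96,200))],[.5,-.4,0,3.1/2]))
for w in ("glue","offcut_long","offcut_mitre","driver"): 
  print(w,[ [d["bbox"] for d in ctrl.find_in(n,w)[:1]] for n in ("scene","side")])
a,b=A(280,230),B(302,230);print("glue",tri([(S,a),(D,b)]))
a,b=A(393,422),B(522,355);print("mitre",tri([(S,a),(D,b)]))
a,b=A(447,243),B(462,165);print("long",tri([(S,a),(D,b)]))
a,b=A(235,130),B(175,152);print("driver end",tri([(S,a),(D,b)]))
a,b=A(380,55),B(275,15);print("driver tip",tri([(S,a),(D,b)]))
E
```

```text
FN (array([0.4337, 0.0638, 0.1294]), np.float64(0.051650724237362056))
RN (array([0.4126, 0.2095, 0.1334]), np.float64(0.11298796471950823))
RF (array([0.6414, 0.2467, 0.1191]), np.float64(0.3894407024770885))
FF (array([0.6657, 0.098 , 0.1241]), np.float64(0.46960684273508946))
knob (array([0.546 , 0.0996, 0.171 ]), np.float64(0.7502366972620962))
head (array([ 0.4693, -0.334 ,  0.1796]), np.float64(0.5345342581290993))
pinroot (array([ 0.5308, -0.316 ,  0.1723]), np.float64(0.22888364820630613))
post (array([ 0.5539, -0.3075,  0.1866]), np.float64(1.549967220137063))
(array([ 0.5368,  0.1541, -0.0115,  1.7201]), array([[ 0.0465, -0.6548],
       [ 0.7811, -0.0563],
       [-0.5969,  0.0606],
       [-0.0203, -0.4859],
       [ 0.4554,  0.6796],
       [-0.6984, -0.4113],
       [-0.1778,  0.031 ],
       [ 0.2984, -0.5329],
       [ 0.0622,  0.5064],
       [ 0.079 ,  2.0659]]))
(array([ 0.4957, -0.3282, -0.0004,  1.8901]), array([[ 0.671 , -1.7834],
       [-0.0985,  1.085 ],
       [-1.0698, -0.7388],
       [ 0.4573,  1.5891]]))
glue [[[205.3, 200.0, 21.2, 33.6]], [[193.8, 230.1, 22.6, 31.8]]]
offcut_long [[[256.8, 201.8, 25.5, 30.8]], [[244.8, 210.2, 17.1, 32.3]]]
offcut_mitre [[[242.3, 259.1, 21.4, 21.8]], [[264.4, 270.7, 17.7, 19.0]]]
driver [[[202.4, 157.9, 29.6, 24.8]], [[169.8, 188.0, 35.2, 44.4]]]
glue (array([ 0.5255, -0.1552,  0.0597]), np.float64(0.03206864513902019))
mitre (array([0.6682, 0.0351, 0.0173]), np.float64(0.5021236541325038))
long (array([0.4565, 0.0045, 0.0243]), np.float64(0.07464500570745258))
driver end (array([ 0.3874, -0.2862,  0.0055]), np.float64(0.9440840376216784))
driver tip (array([ 0.234 , -0.1738,  0.0142]), np.float64(0.9015517801868214))
```

```bash
cat > rob.py <<'E'
from bench import ctrl
from vis import *
import cv2
CASE=[.5368,.1541,0,1.7201]; STAND=[.4957,-.3282,0,1.8901]
def R(yaw,tilt=0): # tool x along body x, z down; tilt>0 leans z towards +body x
    c,s=np.cos(yaw),np.sin(yaw); X=np.array([c,s,0]);Z=np.array([0,0,1.])
    t=np.radians(tilt); z=np.sin(t)*X-np.cos(t)*Z; x=np.cos(t)*X+np.sin(t)*Z
    return np.c_[x,np.cross(z,x),z]
E
python3 - <<'E'
from rob import *
import pickle
v=[]
def shot(n,P,O):
    ctrl.goto(P,O); ctrl.sleep(.3); c=wristcam(ctrl); im=ctrl.read_camera("wrist"); cv2.imwrite(f"pics/{n}.png",im); v.append((n,c)); print(n,ctrl.read_t())
Rs=R(STAND[3])
shot("s1",place(STAND,[-.06,0,.30])[0],Rs)
shot("s2",place(STAND,[.06,0,.30])[0],Rs)
Rc=R(CASE[3])
shot("c1",place(CASE,[-.10,.03,.30])[0],Rc)
shot("c2",place(CASE,[-.10-.16,0.03,.24])[0],R(CASE[3],42))
shot("c3",place(CASE,[-.10-.16,-0.06,.24])[0],R(CASE[3],42))
pickle.dump(v,open("views.pkl","wb"))
i=[cv2.imread(f"pics/{n}.png") for n in ("s1","s2","c1","c2","c3")]
cv2.imwrite("pics/S.png",np.hstack([i[0][:,80:480],i[1][:,80:480]]))
cv2.imwrite("pics/C.png",np.hstack([i[3][:,80:480],i[4][:,80:480]]))
E
```

```text
s1 3.1417
s2 4.0417
c1 5.625
c2 6.9
c3 7.7
```

View pics/S.png

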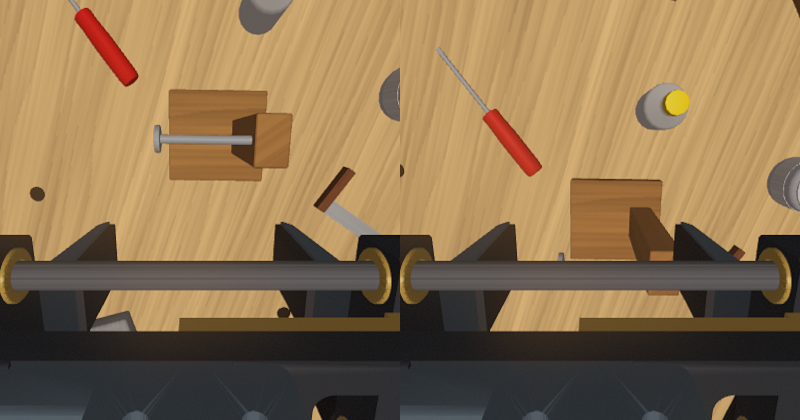

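View pics/C.png

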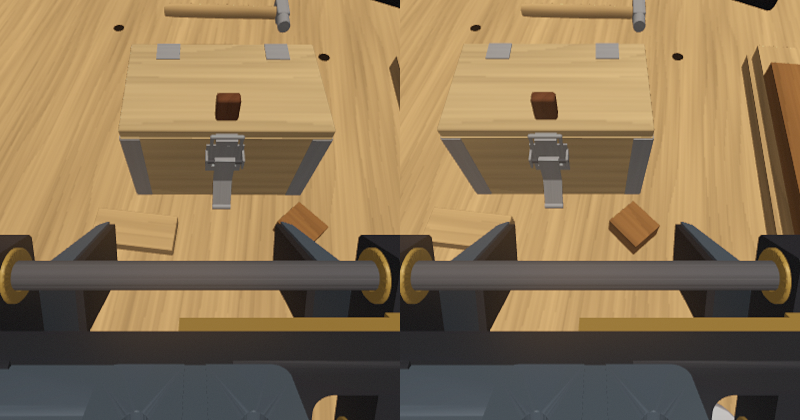

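View pics/c1.png

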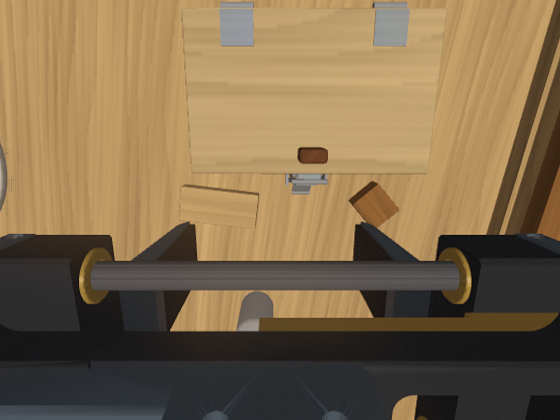

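```bash
cat > fit.py <<'E'
from rob import *
import pickle
V=dict(pickle.load(open("views.pkl","rb"))); S=fixed(ctrl,"scene");D=fixed(ctrl,"side")
def sel(n,l,off): return [(V[n],i,np.array(uv)+[off,0]) for i,uv in l]
L=np.array([[-.075,.12,.1375],[.075,.12,.1375],[.075,-.12,.1375],[-.075,-.12,.1375],[-.055,0,.1675],[-.075,.12,0],[-.075,-.12,0]])
obs=sel("c1",[(0,(192,173)),(1,(182,9)),(2,(446,9)),(3,(427,173)),(4,(313,155))],0)+\
 sel("c2",[(0,(119,131)),(1,(131,45)),(2,(311,43)),(3,(334,131)),(5,(136,193)),(6,(299,194))],80)+\
 sel("c3",[(0,(438,131)),(1,(455,45)),(2,(630,43)),(3,(653,131)),(5,(477,193)),(6,(642,194))],-320)
x,r=fitpose(L,obs,CASE);print("case",x,"\n",r)
inv=lambda P:((P-x[:3])@np.array([[np.cos(x[3]),-np.sin(x[3]),0],[np.sin(x[3]),np.cos(x[3]),0],[0,0,1]]))
for n,a,b in [("tabend",(222,208),(553,207)),("knobtop",(228,95),(544,94)),("offL",(176,221),(514,219))]:
    P,e=tri([(V["c2"],np.array(a)+[80,0]),(V["c3"],np.array(b)-[320,0])]);print(n,P,e,"case:",inv(P))
Q=np.array([[0,.04,.17],[0,-.04,.17],[-.06,.045,.018],[.06,.045,.018],[.06,-.085,.018],[-.0225,-.04,.188],[.0225,-.04,.188],[.0225,-.07,.188],[-.0225,-.07,.188]])
obs=sel("s1",[(0,(157,138.5)),(1,(252,140)),(2,(169,179.5)),(3,(169,90)),(4,(267,91)),(5,(253,167)),(6,(258,113)),(7,(292,114)),(8,(288,168))],80)+sel("s2",[(3,(571,179)),(4,(661.5,180)),(2,(570,259))][:2],-320)
xs,r=fitpose(Q,obs,STAND);print("stand",xs,"\n",r)
E
python3 fit.py
```

```text
case [ 0.5431  0.1546 -0.0023  1.7242] 
 [[-0.6576  0.3564]
 [-2.2197 -1.5012]
 [-0.1505 -2.7359]
 [-0.0877 -0.7769]
 [ 0.2152  0.2296]
 [-1.2887  0.7234]
 [-0.4165 -0.2982]
 [ 0.4639  1.8325]
 [ 1.579   0.7182]
 [ 1.6659  1.8994]
 [-0.4254  0.8083]
 [-1.5572 -0.053 ]
 [ 7.8694 -0.7798]
 [13.6533  0.9678]
 [ 1.2499 -0.5564]
 [ 0.6774  1.3626]
 [-3.4259 -0.1171]]
tabend [0.5617 0.0352 0.0426] 0.05115315461540604 case: [-0.1209 -0.0002  0.0449]
knobtop [0.5506 0.1074 0.1619] 0.008468251899856227 case: [-0.0478 -0.0002  0.1642]
offL [ 0.4994  0.0311 -0.0058] 0.6612383292111872 case: [-0.1154  0.062  -0.0035]
stand [ 0.5067 -0.3259 -0.0042  1.8747] 
 [[ 4.6097  0.3188]
 [-1.2096  0.1566]
 [ 0.4589 -0.231 ]
 [ 0.0092 -0.7817]
 [ 0.1812 -0.233 ]
 [-0.051   0.6044]
 [-1.7709 -0.1018]
 [ 0.5834 -0.541 ]
 [-0.1772  0.1127]
 [-0.5767  0.0131]
 [ 0.671   0.3668]]
```

```bash
cat >> fit.py <<'E'
print("---- z=0")
def fit0(pts,obs,x0):
    f=lambda p:np.concatenate([proj(place([p[0],p[1],0,p[2]],pts)[i],c)[0]-uv for c,i,uv in obs])
    r=least_squares(f,[x0[0],x0[1],x0[3]],loss="soft_l1"); return [r.x[0],r.x[1],0,r.x[2]],np.abs(f(r.x).reshape(-1,2)).mean(0)
oc=sel("c1",[(0,(192,173)),(1,(182,9)),(2,(446,9)),(3,(427,173)),(4,(313,155))],0)+\
 sel("c2",[(0,(119,131)),(1,(131,45)),(2,(311,43)),(3,(334,131)),(5,(136,193)),(6,(299,194))],80)+\
 sel("c3",[(0,(438,131)),(3,(653,131)),(5,(477,193)),(6,(642,194))],-320)
xc,r=fit0(L,oc,x);print("case",xc,r)
xs,r=fit0(Q,obs[1:],xs);print("stand",xs,r)
T=np.array([[-.105,.012,.045],[-.105,-.012,.045],[-.109,.012,.034],[-.109,-.012,.034],[-.087,.012,.098],[-.087,-.012,.098]])
M=np.vstack([L,T]); out=[]
for n in("c2","c3"):
    im=cv2.imread(f"pics/{n}.png"); im=cv2.resize(im,None,fx=3,fy=3,interpolation=cv2.INTER_CUBIC)
    for p in proj(place(xc,M),V[n]): cv2.circle(im,tuple(int(k*3+1) for k in p),3,(0,0,255),1)
    u=int(proj(place(xc,T[0]),V[n])[0][0]*3); out.append(im[225:660,u-200:u+200] if n=="c3" else im[225:660,u-200:u+200])
cv2.imwrite("pics/ov.png",np.hstack(out))
E
python3 fit.py | sed -n '/----/,$p'
```

```text
---- z=0
case [np.float64(0.5431977377007737), np.float64(0.15376771013459034), 0, np.float64(1.7219555362987875)] [1.4479 1.0438]
stand [np.float64(0.5061359610084859), np.float64(-0.3259708962033222), 0, np.float64(1.8736309518811571)] [0.8225 0.6601]
```

View pics/ov.png

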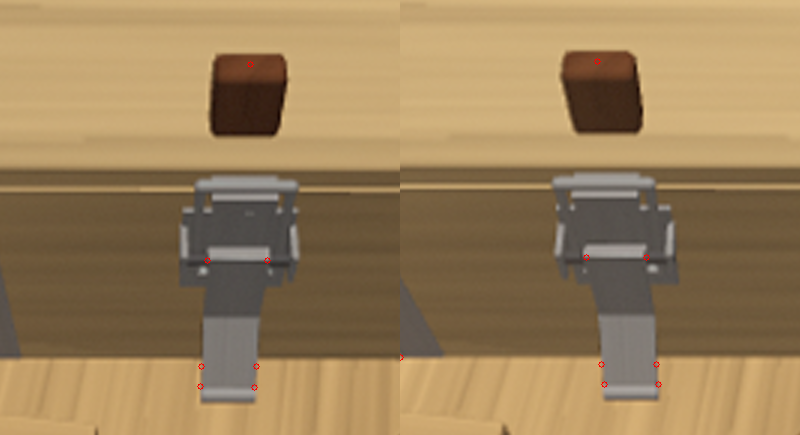

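```bash
sed -i 's/^CASE=.*/CASE=[.5432,.1538,0,1.7220]; STAND=[.5061,-.3260,0,1.8736]/' rob.py
cat >> rob.py <<'E'
def tab(th):
    a=np.arctan2(.018,.053)+th; return np.array([-.087-.056*np.sin(a),0,.098-.056*np.cos(a)])
def C(p): return place(CASE,p)[0]
def St(p): return place(STAND,p)[0]
def knob(th,h=.033):
    b=np.arctan2(h,-.130)-th; r=np.hypot(h,.13); return np.array([.075+r*np.cos(b),0,.1255+r*np.sin(b)])
E
python3 - <<'E'
from rob import *
O=R(CASE[3],45); z=O[:,2]
ctrl.command_gripper(.5)
p=C(tab(0))
ctrl.goto(p-.1*z,O)
print(ctrl.move_l(p,vel=.1,contact_N=8)); print(ctrl.read_tool_pos()-p)
ctrl.command_gripper(0); print("w",ctrl.read_grip_width()*91,ctrl.read_grasp_force(),ctrl.read_contact_force())
for th in np.arange(.15,1.06,.15):
    ctrl.move_l(C(tab(th)),vel=.1); print(round(th,2),ctrl.read_contact_force(),ctrl.read_grip_width()*91)
ctrl.command_gripper(.6); ctrl.sleep(.3)
ctrl.move_l(ctrl.read_tool_pos()-.12*z,vel=.25)
c=wristcam(ctrl); cv2.imwrite("pics/l1.png",ctrl.read_camera("wrist"));print(ctrl.read_t())
E
```

```text
False
[ 0.0004 -0.0004  0.0003]
w 23.184007414195232 30.00112697482109 [-7.6404 -6.5224  3.6019]
0.15 [-7.0328  2.7488 -1.6687] 23.417268821478213
0.3 [-6.2827  3.2737 -1.6972] 23.549427989075767
0.45 [-6.6596  2.6117 -1.6481] 23.558765990210013
0.6 [-6.028   0.3398 -2.5952] 23.367307777360104
0.75 [-8.4389 -0.2016 -3.4905] 23.235147255732905
0.9 [-10.2345  -1.9787  -2.9021] 23.250153686795475
1.05 [-10.0755  -4.4957  -1.8613] 23.160567259005234
14.2
```

View pics/l1.png

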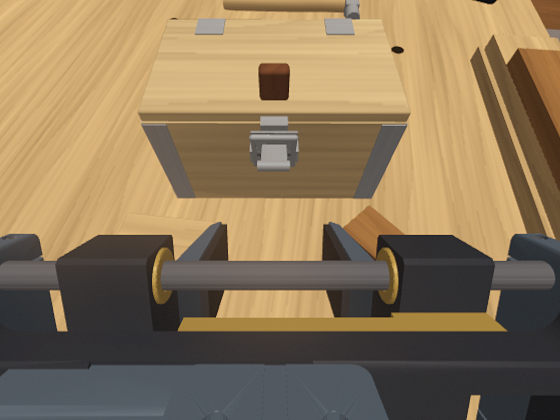

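Run:
```python
from rob import *
h=.0375
ctrl.goto(C(knob(0,h)+[0,0,.08]),R(CASE[3]))
ctrl.move_l(C(knob(0,h)),vel=.1,contact_N=8)
print("gap",ctrl.read_tool_pos()-C(knob(0,h)))
ctrl.command_gripper(0); print("w",ctrl.read_grip_width()*91,ctrl.read_grasp_force(),ctrl.read_contact_force())
for th in np.linspace(.0,1.75,11)[1:]:
    ctrl.move_l(C(knob(th,h)),vel=.15,ori=R(CASE[3],-28*th/1.75)); print(round(th,2),ctrl.read_contact_force(),ctrl.read_grip_width()*91)
ctrl.command_gripper(.6)
z=ctrl.read_eef_rot()[:,2]
ctrl.move_l(ctrl.read_tool_pos()-.1*z,vel=.25)
# look into the case
ctrl.goto(C([-.12,0,.30]),R(CASE[3])); ctrl.sleep(.2)
import pickle
v=[("k1",wristcam(ctrl))]; a=ctrl.read_camera("wrist"); cv2.imwrite("pics/k1.png",a)
for q in("plate","spacer","parallel","lid_knob"): print(q,[(np.round(d["bbox"]),round(d["score"],2)) for d in ctrl.find_in("wrist",q)[:2]])
ctrl.goto(C([-.12,.07,.30]),R(CASE[3])); ctrl.sleep(.2)
v.append(("k2",wristcam(ctrl))); b=ctrl.read_camera("wrist"); cv2.imwrite("pics/k2.png",b)
for q in("plate","spacer","parallel"): print(q,[(np.round(d["bbox"]),round(d["score"],2)) for d in ctrl.find_in("wrist",q)[:2]])
pickle.dump(v,open("views2.pkl","wb"));print(ctrl.read_t())
cv2.imwrite("pics/K.png",np.hstack([cv2.resize(i[:235,150:],None,fx=.0+1,fy=1)[:, :400] for i in (a,b)]))
```

```text
gap [ 0.0004 -0.0001  0.0004]
w 25.444889885438656 29.998259246349335 [-8.1003 -1.8232  7.7598]
0.18 [-5.712  -9.8123  3.3494] 25.590850183649902
0.35 [ -5.6134 -11.6935   7.9539] 25.707873586723775
0.52 [ -7.422  -12.2481  11.3638] 25.36983233602685
0.7 [ -7.8998 -10.0992  13.9537] 25.7297304201151
0.88 [-8.9542 -9.4831 17.4577] 25.672702465937352
1.05 [-9.6706 -7.1806 20.9696] 25.965663598642486
1.22 [-10.4748  -3.0491  21.349 ] 25.98295349897166
1.4 [-11.3074   0.9185  22.4798] 25.77166512094294
1.58 [-10.7257   4.7406  20.8369] 25.812012461678858
1.75 [-9.9108  9.5054 19.4198] 25.783550890564655
plate [(array([335.,  96.,  20.,  50.]), 0.76)]
spacer [(array([271.,  98.,  11.,  33.]), 0.8)]
parallel [(array([218.,  98.,  11.,  39.]), 0.58)]
lid_knob []
plate [(array([395.,  94.,  30.,  48.]), 0.9), (array([275.,  98.,   5.,  37.]), 0.67)]
spacer [(array([330.,  98.,  15.,  34.]), 0.82)]
parallel [(array([275.,  97.,   4.,  38.]), 0.53)]
23.325
```

View pics/K.png

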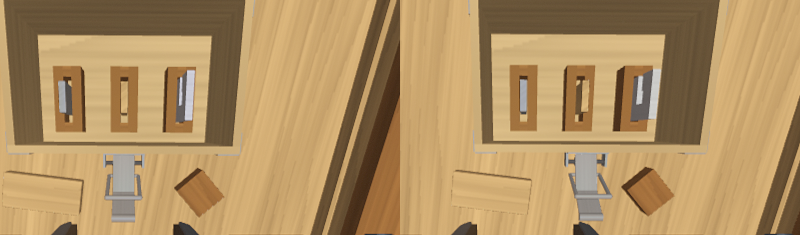

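Run:
```python
import cv2,numpy as np
o=[]
for n,c in(("k1",310),("k2",360)):
    i=cv2.imread(f"pics/{n}.png")[55:145,c:c+66]; o.append(cv2.resize(i,None,fx=6,fy=6,interpolation=cv2.INTER_CUBIC))
cv2.imwrite("pics/Z.png",np.hstack(o))
```

```text
(no output)
```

View pics/Z.png

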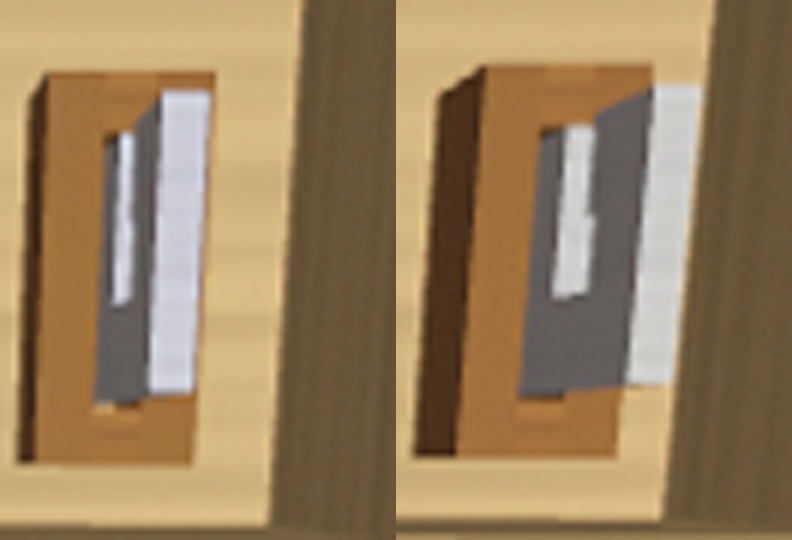

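Run:
```python
from rob import *
import pickle
V=dict(pickle.load(open("views2.pkl","rb")))
g=lambda c,u,v:np.array([c+u/6-.42,55+v/6-.42])
Rz=lambda a:np.array([[np.cos(a),-np.sin(a),0],[np.sin(a),np.cos(a),0],[0,0,1]])
P=[]
for n,a,b in(("rear",(186,91),(281.5,85)),("front",(171,391),(252.5,383))):
    p,e=tri([(V["k1"],g(310,*a)),(V["k2"],g(360,*b))]); P.append((p-CASE[:3])@Rz(CASE[3])); print(n,p,e,P[-1])
L=np.array([[-.04,-.07,.1],[.01,-.07,.1]])
for n in V: print(n,proj(place(CASE,[[.01,-.07,.1],[-.04,-.07,.1]]),V[n]))
print(g(310,186,91),g(310,171,391),g(360,281.5,85),g(360,252.5,383))
```

```text
rear [0.6114 0.1743 0.0997] 0.1835561012662481 [ 0.01   -0.0705  0.0997]
front [0.6189 0.1246 0.0995] 0.008848191126290317 [-0.0402 -0.0705  0.0995]
k1 [[340.1879  69.88  ]
 [337.7323 119.4874]]
k2 [[406.1496  68.5126]
 [401.4159 118.1705]]
[340.58    69.7467] [338.08   119.7467] [406.4967  68.7467] [401.6633 118.4133]
```

Run:
```python
from rob import *
O=R(CASE[3]); g=np.array([-.015,-.0705,.098])
ctrl.command_gripper(.33)
ctrl.goto(C(g+[0,0,.10]),O)
print(ctrl.move_l(C(g),vel=.1,contact_N=8), ctrl.read_tool_pos()-C(g))
ctrl.command_gripper(0); print("w",ctrl.read_grip_width()*91,ctrl.read_grasp_force(),ctrl.read_contact_force())
ctrl.move_l(C(g+[0,0,.20]),vel=.15); print("w",ctrl.read_grip_width()*91,ctrl.read_contact_force())
Os=R(STAND[3])
ctrl.goto(St([-.08,0,.30]),Os); ctrl.move_l(St([-.08,0,.204]),vel=.15); ctrl.sleep(.3)
print(ctrl.read_t(),ctrl.read_grip_width()*91,ctrl.read_contact_force())
import pickle
pickle.dump(wristcam(ctrl),open("v3.pkl","wb"))
w=ctrl.read_camera("wrist"); s=ctrl.read_camera("side")
cv2.imwrite("pics/w3.png",w); cv2.imwrite("pics/side3.png",s); cv2.imwrite("pics/scene3.png",ctrl.read_camera("scene"))
a=cv2.resize(s[170:300,90:220],(400,400),interpolation=cv2.INTER_CUBIC)
cv2.imwrite("pics/H.png",np.hstack([w[:400,80:480],a]))
```

```text
False [0.0004 0.0001 0.0007]
w 8.00999396910113 29.859905540943146 [-3.1025 -0.249   5.9327]
w 7.9355494030270695 [-0.3533  0.6579 -1.3655]
30.9167 7.777004720556931 [ 0.3779 -0.5232 -1.5972]
```

View pics/H.png

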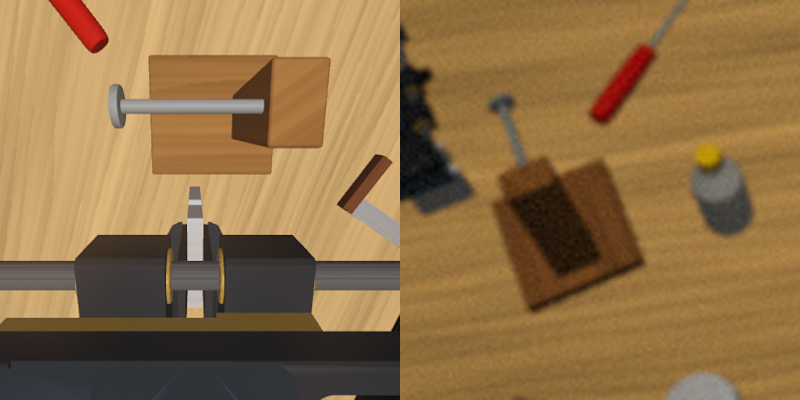

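Run:
```python
from rob import *
import pickle
V=dict(pickle.load(open("views.pkl","rb"))); W=pickle.load(open("v3.pkl","rb"))
Q=[[0,.03,.17],[0,-.04,.17],[-.0225,-.04,.188],[.0225,-.04,.188],[.0225,-.07,.188],[-.0225,-.07,.188],[0,.04,.17],[0,.045,.17]]
print(proj(place(STAND,Q),W)-[80,0]); print(proj(place(STAND,Q),V["s1"])-[80,0])
def edge(f,c,r0,r1): # pin rows: bright-grey low saturation
    im=cv2.imread(f)[r0:r1,c-2:c+3].astype(float).mean(1); s=im[:,2]-im[:,0]; r=np.where(s<25)[0]; return r.min()+r0,r.max()+r0
for c in (220,250,270,300): print("w3",c-80,edge("pics/w3.png",c,85,130))
for c in (265,280,300,310): print("s1",c-80,edge("pics/s1.png",c,120,160))
# plate top edge, mid plane x: predicted vs seen
```

```text
[[139.8402 106.536 ]
 [262.5691 106.6113]
 [267.5193 148.5279]
 [272.7155  56.4843]
 [333.0291  56.5409]
 [323.8489 148.5472]
 [122.2915 106.5252]
 [113.5156 106.5198]]
[[171.8171 138.9768]
 [251.0043 140.2548]
 [253.1769 168.1356]
 [256.5819 112.5613]
 [293.5247 113.1744]
 [288.5919 168.691 ]
 [160.4878 138.794 ]
 [154.8216 138.7026]]
w3 140 (np.int64(100), np.int64(112))
w3 170 (np.int64(100), np.int64(112))
w3 190 (np.int64(100), np.int64(112))
w3 220 (np.int64(100), np.int64(112))
s1 185 (np.int64(135), np.int64(143))
s1 200 (np.int64(135), np.int64(143))
s1 220 (np.int64(136), np.int64(143))
s1 230 (np.int64(136), np.int64(143))
```

Run:
```python
from rob import *
print(ctrl.move_l(St([0,0,.204]),vel=.06,contact_N=6), ctrl.read_tool_pos()-St([0,0,.204]), ctrl.read_contact_force())
print(ctrl.move_l(St([0,0,.1965]),vel=.02,contact_N=4), ctrl.read_tool_pos()-St([0,0,.197]), ctrl.read_contact_force())
print(ctrl.read_t())
```

```text
False [ 0.0001 -0.0003 -0.    ] [-0.6285  0.0325 -1.125 ]
True [ 0.     -0.0002 -0.0001] [-0.4828 -0.2438  6.1147]
32.9333
```

Contact came at exactly the seat height. Release and check.

Run:
```python
from rob import *
ctrl.command_gripper(.25); ctrl.sleep(.2)
ctrl.move_l(St([0,0,.26]),vel=.08)
ctrl.move_l(St([-.12,0,.29]),vel=.2); ctrl.sleep(.3)
a=ctrl.read_camera("side"); w=ctrl.read_camera("wrist"); s=ctrl.read_camera("scene")
f=lambda i,r,c,n=130:cv2.resize(i[r:r+n,c:c+n],(266,266),interpolation=cv2.INTER_CUBIC)
cv2.imwrite("pics/end.png",np.hstack([f(a,170,90),f(s,110,110),cv2.resize(w[:266,140:406],(266,266))]))
cv2.imwrite("pics/end.png",np.vstack([cv2.imread("pics/end.png"),np.hstack([cv2.resize(s[130:330,200:400],(266,266)),cv2.resize(a[130:330,200:400],(266,266)),np.zeros((266,266,3),np.uint8)])]))
print(ctrl.read_t(),ctrl.read_contact_force())
```

```text
35.7333 [ 0.1222  0.4254 -0.0974]
```

View pics/end.png

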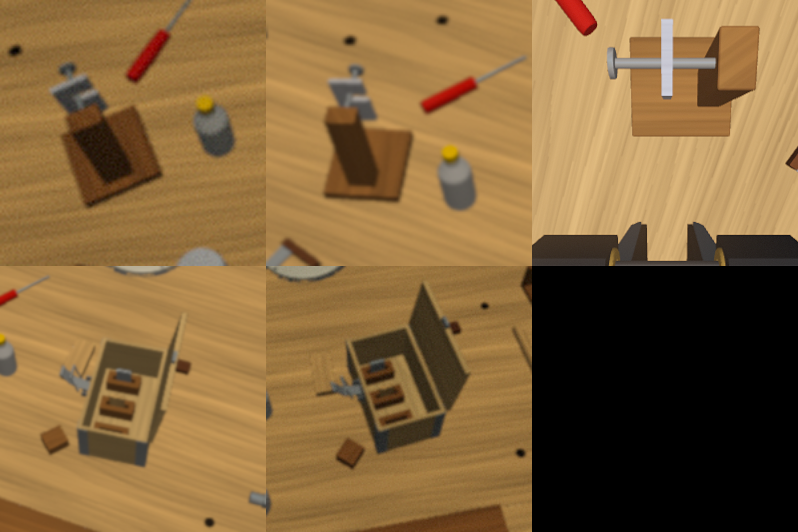

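The final pictures show the plate hanging upright and square at mid-pin (wrist tile, about (667,60)). The lid and latch are open, and the other two pieces are still in their grooves.

```bash
python3 -c "
from bench import ctrl
print(ctrl.sign_off())"
```

```text
the job is handed in; nothing more can be done
None
```

I handed the job in at about 36 s of the 72 s allowed: in the last pictures the latch and lid are open, the plate hangs on the pin, and the other two pieces are in their grooves; the sign-off call returned no verdict.

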